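Load the curing cabinet with a mended bud vase

ROBOT

A 7-joint arm with a two-finger parallel gripper is mounted at the origin on the work surface. World frame = base frame: x ahead of the robot, y to its left, z up, the work surface at z = 0. Lengths are in m, angles in rad, forces in N, time in s.
With the tool pointing down it reaches from about 0.4 to 0.875 m from the base axis. Payload 6.5 kg.
Tool frame: the origin (TCP) lies midway between the tips of the shut fingers; the grasp point (between the pads) lies grip_depth behind it (grip_depth is the distance from the TCP to the grasp point, in m); z points along the fingers, y is the direction in which the jaws open and shut (so a half turn about z gives the same grasp; the last joint's range is limited). The gripper opens to 85 mm and grips with 20 to 120 N. Pads are 22 mm wide; open, the fingers measure 114 mm over their backs; the gripper's body (76 mm by 85 mm) begins 54 mm behind the grasp point. The pads swing forward as they close: fully open they stand 13 mm farther back than shut.
Start: joints at [-1.295, 0.536, -0.004, 1.538, 0.003, 1.067, -0.071], TCP at [0.218, 0.612, 0.231] pointing down, gripper open.
Joint ranges: [-2.7, 2.7], [-0.37, 2.16], [-1.27, 1.26], [0.24, 2.4], [-1.31, 4.45], [0.19, 1.91], [-2.76, 2.76]. Speed limits (rad/s): [2.39, 2.39, 3.14, 3.14, 3.14, 3.14, 3.14].

INTERFACE

Orientations are given as a unit quaternion [w, x, y, z].
In Python, from workcell import read_state, camera, hand_in, search_frame, grip_depth gives the robot as it stands. The module is installed in compiled form; this text tells all that it offers.
- The arm moves only by the tool apply_moves, never from a script. Its argument "moves" is a list of rows, each a list of 4 numbers: the shift along the tool's x, y, z in m, then the turn about the tool's z in rad. In form: [[tx, ty, tz, spin], ...]. A call has 1 to 12 rows; each row is the pose to reach, as a shift and turn from the pose commanded when the call began, along the tool's axes at that moment; what a row does not reach only later rows make up. A row lasts 1/12 s, in which the tool goes at most 41.7 mm and 7.16 degrees, less where a joint would pass 70% of its speed; a pose out of reach is approached as far as the arm can. A call with a gripper value outside its range is refused whole. "gripper" is the finger opening in m, from 0 to 0.0854, set as the call begins (left out, the last holds). The fingers move at their own pace and stop on an object; "squeeze" is the grip in N (left out, the last holds). Time passes only in rows, so rows that repeat a pose let the fingers close. It gives the time, the measured TCP pose, the force and the opening at its end, in the units of the state.
- read_state(): the state, without advancing time (a new reading comes with each control period).
- camera(name): name is "side" or "top"; returns a dict with "color" (400x640x3 uint8, red, green, blue), "K" (3x3 intrinsics, pixels), "extrinsics" (4x4, takes a point from world to camera coordinates). Camera axes: x right, y down, z forward; pixel columns grow to the right and rows downward; lengths in m; the calibration is good to about 2 mm. A picture is of the moment at which its call begins. There is no depth.
- hand_in(): hands the job in, once; it reports no verdict.
Trained networks look in the newest picture that a camera, given by its name, has taken for a name from the list of things; names that differ only in an ending like _2 or _b are one class to them, and where a whole thing is asked for, a point or a joint stands for the part that bears it (a point fixed in the world has none). Each returns a list of dicts, best first, with "conf" (0 to 1); they miss things now and then, are a little off and sometimes report something else, mostly with a low value. They report only what shows in the picture. A call takes as long as a camera call. They do not tell look-alikes from the thing itself.
- search_frame(label, camera): "location" ([x, y, z] in m, in world coordinates, good to about 4 mm: the middle of the surface that is visible of it).
The state is a dict: "clock": time; "q": joint angles; "joint_velocities": joint speeds; "effort": joint torques, N m; "eef_pos": TCP position; "tcp_rot": TCP orientation; "wrist_force": force on the tool from outside, world axes, zero at the start; "wrist_torque": the same for the moment, N m; "grip_width": opening from 0.0 (shut) to 1.0 (fully open).
Only numpy, scipy, OpenCV 4.12 (cv2) and the standard library are available. Lean on these libraries where they do the work, as an engineer would, in place of code of your own. Each camera call takes 0.05 s, during which the arm holds its last target.

TASK

Load the curing cabinet: pull its tray all the way out until the slides lock, and lay the loose white bud vase gently on its side in the pair of V-rests on the tray, centred so that both rests carry it. Then press the slide release down, push the tray back and slide it fully home, smoothly so that the vase stays in its rests; leave the sherds and the other things where they are.

Things in the scene. Friction and masses are not known exactly. Their poses are not given: they have to be found in the camera images.
- handle (a point): Middle of the upright bar of the tray's steel D-handle: bar 12 mm thick, 54 mm tall, 73 mm above the table, 40 mm out from the grey front panel (296 mm wide, 24 to 105 mm above the table). x points into the cabinet (the tray comes out along -x), y to the left seen from the front, z up. Under the overhanging control nose it must be taken with the gripper leaning back, fingers pointing down and in.
- tray (a joint): How far the tray is out, m: 0 fully home, 0.190 hard stop. May start a little ajar. About 2 N of friction (plus about 5 N per m/s); it stays where it is left. Drawn out, the sprung catch clicks in by itself at 0.187 (about 2 N more just before), and from then on the tray cannot be pushed in until the release is pressed.
- release_pad (a point): Centre of the top of the slide release: black thumb pad 30 mm (x) by 26 mm (y) on the tray's left-hand slide, 84 mm above the table, 119 mm behind the handle bar and 125 mm to its left. Moves with the tray; inside the cabinet while home. A stop 10 mm high to push against stands on its cabinet-side edge, 15 to 19 mm from this point. The tray wall beside it is 72 mm high. Axes as the handle.
- release (a joint): How far the release is pressed down, m: 0 up, 0.007 fully down; it springs up again. About 2.3 N to start, 5.4 N fully down. Pressed more than 0.0045 it frees the tray; once the tray has gone in 5 mm the release may be let go and the tray runs freely.
- vase_center (a point): Centre of the white porcelain bud vase, a plain cylinder 38 mm in diameter and 100 mm long, about 0.1 kg, lying on its side on the table (centre 19 mm up) beside two sherds. x runs along its axis. It rolls at a touch. Either end may point either way.
- rest_mid (a point): Where the vase's centre belongs: midway between the tray's two cork V-rests, 83 mm above the table, vase axis along this x (the tray's travel). Rests: 90-degree Vs 10 mm thick, 30 mm either side in x, 44 mm wide, tops 74 mm above the table; the 50 mm gap between them takes the fingers. Tray floor 50 mm above the table. Moves with the tray, 127 mm behind the handle bar, 35 mm to its right.
- cabinet: The grey curing cabinet, fixed, 300 mm wide, 320 mm deep, 165 mm high. Origin: foot of its front face, in the middle; x points into it, y to the left seen from the front. Its control nose overhangs 35 mm in front of this face, full width, 115 to 165 mm above the table: 17 mm behind the handle bar's centre when the tray is home.
- vase: The bud vase itself, origin at its centre, x along its axis.
- tray_sherd: A curved white porcelain sherd, 67 x 46 mm, about 9 mm high, lying on the tray floor in its left half, already curing; to stay there. Origin under its middle.
- sherd_small: Bystander: curved sherd about 53 x 53 mm, up to 13 mm high, on the table beyond the +x end of the vase, its middle 92 to 100 mm from the vase's centre. Origin under its middle.
- sherd_large: Bystander: curved sherd about 80 x 75 mm, up to 17 mm high, on the table to the -y side of the vase, its middle 110 to 135 mm off. Origin under its middle.
- dish: Bystander: small white pigment dish, 72 mm across, 16 mm high.
- brush_pot: Bystander: terracotta pot, 72 mm across and 75 mm high, with brushes standing to about 205 mm.
- wood_block: Bystander: wooden block 100 x 75 x 35 mm with a slip of paper on it.
- filler_tube: Bystander: small white tube of filler lying flat, 90 mm long.
- brush: Bystander: brush 190 mm long lying on the dark mat.
Not all that is in view belongs to the job. What is shaped like the vase but blue or purple is not meant.

How it is judged:
By the outcome, as a careful person would: the job done as asked, in the order asked, and still so for the second after the job is handed in, with the robot touching nothing.
It also fails if it takes over 69 s, if anything falls off the work surface, if the arm or the gripper's body presses on something with over 40 N, if the wrist force passes 120 N, or if a joint passes its speed limit or range.

## Working session

There is one attempt and no reset: what is moved stays moved. The work goes in short steps, Python scripts to look and compute and a tool call to move; the robot and the scene stay as the last step left them, time stands still between calls to the robot, and variables do not carry over. Pictures are saved under pics/ and viewed, and the job is handed in when it is done.

Besides the shell and the picture viewer there is one more tool, called after "Request:" as a command line: name --pt "numbers of a row" for each row, then --argument value for the rest. apply_moves: Moves the arm, as the interface text tells. Its arguments: {"type":"object","properties":{"moves":{"type":"array","items":{"type":"array","items":{"type":"number"}}},"gripper":{"type":"number"},"squeeze":{"type":"number"}},"required":["moves"]}

```bash
mkdir -p pics; cat > h.py <<'E'
import numpy as np, cv2
from workcell import *
def snap(name,fn):
    c=camera(name); cv2.imwrite('pics/'+fn,c['color'][:,:,::-1]); return c
def proj(c,p):
    q=c['extrinsics']@np.r_[p,1]; u=c['K']@q[:3]; return u[:2]/u[2]
def ray(c,u,z):
    """world point at height z on pixel u"""
    E=c['extrinsics'];R=E[:3,:3];t=E[:3,3];o=-R.T@t
    d=R.T@np.linalg.inv(c['K'])@np.r_[u,1]; return o+d*(z-o[2])/d[2]
E
python3 - <<'E'
from h import *
np.set_printoptions(precision=4,suppress=True)
s=read_state(); print(s,grip_depth)
for n in('side','top'):
    c=snap(n,n+'0.png'); print(n,c['K'],c['extrinsics'])
    for l in ['handle','release_pad','vase','rest_mid','cabinet','tray_sherd','sherd_small','sherd_large','brush_pot','dish']:
        try: print(l,[(np.round(d['location'],3),round(d['conf'],2)) for d in search_frame(l,n)][:3])
        except Exception as e: print(l,e)
print(read_state()['clock'])
E
```

```text
{'clock': 0.0, 'q': array([-1.2952,  0.5372, -0.0044,  1.5388,  0.0026,  1.0673, -0.0712]), 'joint_velocities': array([-0.0009, -0.0012, -0.0014,  0.0002,  0.0016, -0.0005, -0.0002]), 'effort': array([  0.0004, -58.341 ,   1.0486, -25.9092,   0.0123,   0.0098,
        -0.    ]), 'eef_pos': array([0.2177, 0.6118, 0.2304]), 'tcp_rot': array([-0.0001,  0.17  ,  0.9854, -0.0009]), 'wrist_force': array([-0.3024, -0.3399,  0.4124]), 'wrist_torque': array([ 0.0166, -0.0274,  0.0412]), 'grip_width': 0.9998402921693191} 0.0187
side [[376.8568   0.     321.4359]
 [  0.     376.8568 198.843 ]
 [  0.       0.       1.    ]] [[ 0.3627 -0.9318 -0.0125 -0.2319]
 [-0.5736 -0.2127 -0.791   0.3593]
 [ 0.7344  0.2941 -0.6117  0.794 ]
 [ 0.      0.      0.      1.    ]]
handle [(array([0.586, 0.242, 0.07 ]), 0.64)]
release_pad []
vase [(array([ 0.335, -0.077,  0.029]), 0.94), (array([ 0.471, -0.152,  0.04 ]), 0.67)]
rest_mid [(array([0.586, 0.237, 0.07 ]), 0.89)]
cabinet [(array([0.625, 0.309, 0.166]), 0.59)]
tray_sherd []
sherd_small [(array([ 0.578, -0.099,  0.011]), 0.48)]
sherd_large [(array([ 0.492
[... 330 characters left out ...]

 [ 0.1651 -0.002  -0.9863  1.3523]
 [ 0.      0.      0.      1.    ]]
handle [(array([0.593, 0.216, 0.063]), 0.55)]
release_pad []
vase [(array([ 0.326, -0.212,  0.035]), 0.96), (array([ 0.49 , -0.146,  0.035]), 0.77), (array([ 0.352, -0.073,  0.038]), 0.62)]
rest_mid [(array([0.596, 0.219, 0.062]), 0.65), (array([ 0.699, -0.101,  0.011]), 0.3)]
cabinet [(array([0.676, 0.362, 0.164]), 0.61)]
tray_sherd [(array([ 0.677, -0.461,  0.068]), 0.34)]
sherd_small [(array([ 0.584, -0.099,  0.01 ]), 0.66)]
sherd_large [(array([ 0.491, -0.263,  0.016]), 0.59)]
brush_pot [(array([ 0.678, -0.462,  0.068]), 0.85)]
dish [(array([ 0.699, -0.102,  0.011]), 0.8), (array([ 0.493, -0.26 ,  0.016]), 0.47)]
1.1
```

View pics/side0.png

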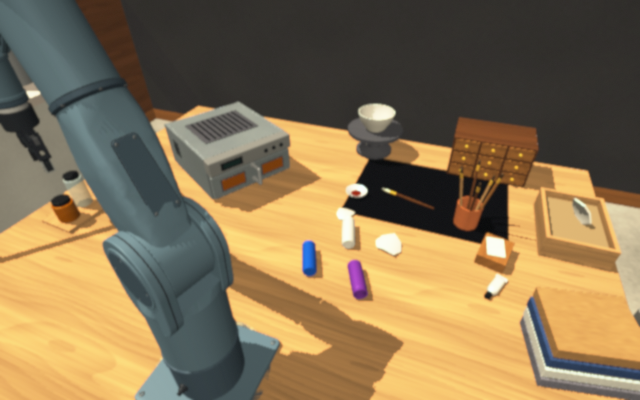

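View pics/top0.png

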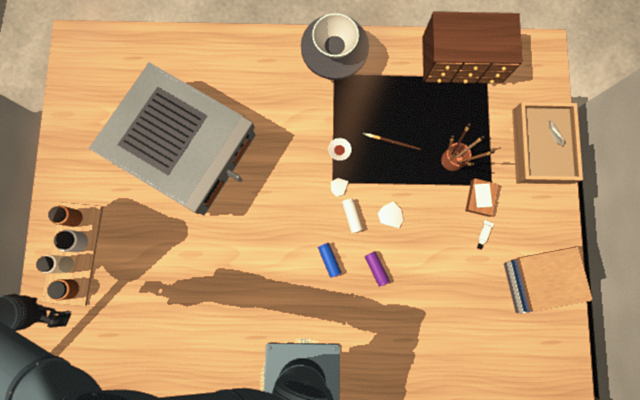

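```bash
python3 - <<'E'
import cv2
t=cv2.imread('pics/top0.png'); s=cv2.imread('pics/side0.png')
cv2.imwrite('pics/t1.png',cv2.resize(t[50:230,80:300],None,fx=3.6,fy=3.3 if 0 else 3.3,interpolation=2)[:, :800])
cv2.imwrite('pics/s1.png',cv2.resize(s[95:205,155:305],None,fx=5,fy=5,interpolation=2))
cv2.imwrite('pics/t2.png',cv2.resize(t[165:295,300:420],None,fx=4.5,fy=4.5,interpolation=2))
E
```

```text
(no output)
```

View pics/t1.png

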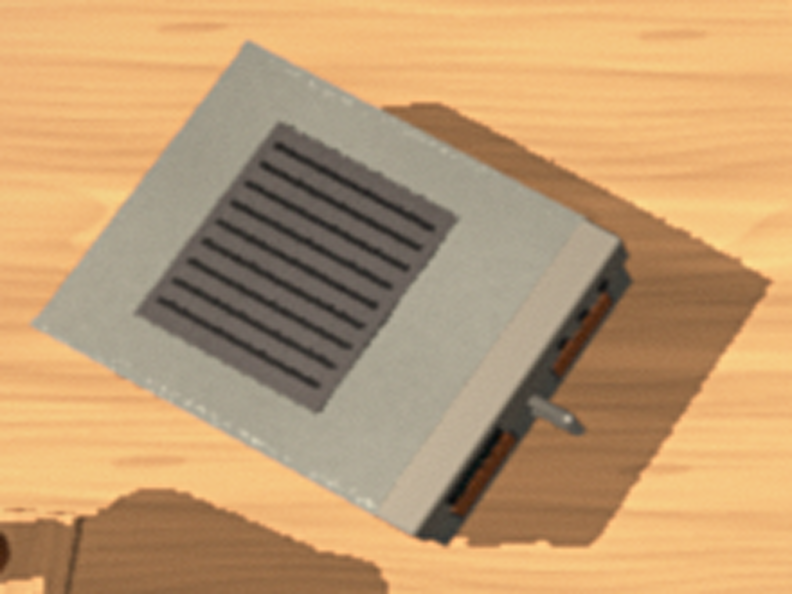

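View pics/s1.png

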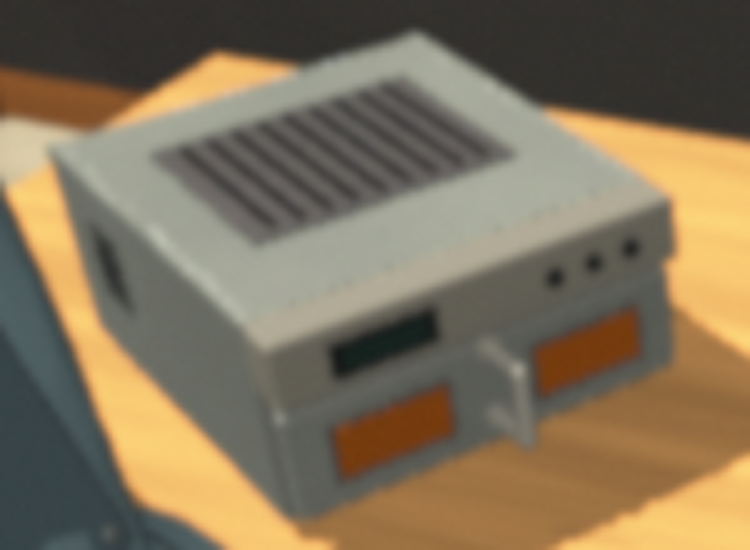

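View pics/t2.png

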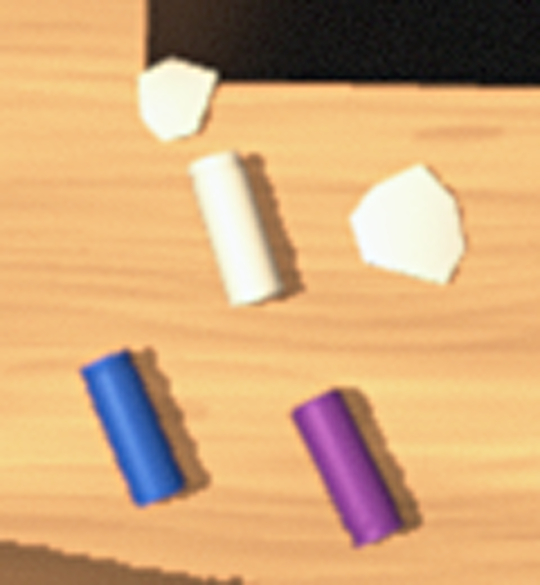

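```bash
python3 - <<'E'
from h import *
from scipy.optimize import least_squares
np.set_printoptions(precision=4,suppress=True)
T=camera('top');S=camera('side')
for c in (T,S): print('cam', -c['extrinsics'][:3,:3].T@c['extrinsics'][:3,3])
cor=[(.32,-.15,.165),(.32,.15,.165),(-.035,.15,.165),(-.035,-.15,.165)]
pt=[(148.9,62.4),(89.2,148.2),(195.8,212.1),(253.3,123.9)]
ps=[(238.6,101.4),(165,125),(207.4,165),(289.4,135.6)]
def W(p,l):
    c,s=np.cos(p[2]),np.sin(p[2]); return np.array([p[0]+c*l[0]-s*l[1],p[1]+s*l[0]+c*l[1],l[2]])
def f(p,use=(1,1)):
    r=[]
    if use[0]: r+=[proj(T,W(p,l))-u for l,u in zip(cor,pt)]
    if use[1]: r+=[proj(S,W(p,l))-u for l,u in zip(cor,ps)]
    return np.concatenate(r)
for u in((1,1),(1,0),(0,1)):
    r=least_squares(f,[.62,.3,1.05],args=(u,)); print(r.x,np.degrees(r.x[2]),r.fun.reshape(-1,2).round(1).tolist())
    if u==(1,1): p=r.x
h=W(p,(-.052,0,.073)); print('handle home',h, 'pix bar top/bot side',[proj(S,W(p,(-.052-a,0,z))) for a in(0,.01,.02) for z in(.1,.046)],'top',[proj(T,W(p,(-.052-a,0,.1))) for a in(0,.01,.02)])
np.save('cab.npy',p)
q=np.array([(190,165),(238,152),(282,292),(233,305)])/4.5+[300,165]
w=[ray(T,a,.019) for a in q]; print(w); e=(w[0]+w[1])/2-(w[2]+w[3])/2; print('vase c',np.mean(w,0),np.degrees(np.arctan2(e[1],e[0])),np.linalg.norm(e),np.linalg.norm(w[0]-w[1]))
E
```

```text
cam [ 0.3181 -0.0452  1.4244]
cam [-0.2929 -0.3732  0.767 ]
[0.6122 0.2502 1.0483] 60.064848021501184 [[1.1, -0.6], [-0.2, 0.3], [-0.3, 1.4], [1.0, -1.1], [-0.4, 0.0], [-1.5, -1.3], [-0.3, 0.1], [0.5, -1.5]]
[0.6126 0.251  1.051 ] 60.220100166008834 [[0.5, -0.6], [-0.6, 0.4], [-0.5, 1.3], [0.6, -1.3]]
[0.6089 0.2473 1.042 ] 59.69973879487566 [[0.4, 0.4], [-1.0, -1.1], [-0.3, 0.7], [0.9, -0.8]]
handle home [0.5862 0.2051 0.073 ] pix bar top/bot side [array([256.2494, 168.1231]), array([258.1643, 181.739 ]), array([257.8559, 169.423 ]), array([259.738 , 183.0722]), array([259.479 , 170.7363]), array([261.3273, 184.4188])] top [array([234.7343, 175.2226]), array([237.6352, 176.9577]), array([240.5396, 178.6948])]
[array([ 0.526, -0.112,  0.019]), array([ 0.5355, -0.1446,  0.019 ]), array([ 0.4407, -0.1748,  0.019 ]), array([ 0.4314, -0.1418,  0.019 ])]
vase c [ 0.4834 -0.1433  0.019 ] 17.56922633275868 0.09936757497731369 0.03395270923823983
```

```bash
cat >> h.py <<'E'
p=np.load('cab.npy')
def W(l):
    c,s=np.cos(p[2]),np.sin(p[2]); return np.array([p[0]+c*l[0]-s*l[1],p[1]+s*l[0]+c*l[1],l[2]])
def toC(w):
    c,s=np.cos(p[2]),np.sin(p[2]); d=np.array(w)[:2]-p[:2]; return np.array([c*d[0]+s*d[1],-s*d[0]+c*d[1],w[2]])
from scipy.spatial.transform import Rotation as Ro
def go(w,ydeg=None):
    s=read_state(); q=s['tcp_rot']; R=Ro.from_quat([q[1],q[2],q[3],q[0]]).as_matrix()
    cy=np.degrees(np.arctan2(R[1,1],R[0,1])); d=R.T@(np.array(w)-s['eef_pos'])
    sp=0 if ydeg is None else np.radians(-(((ydeg-cy)+180)%360-180))
    print('clk',s['clock'],'cab',toC(s['eef_pos']).round(4),'tooly',cy.round(2),'F',s['wrist_force'].round(1),'grip',round(s['grip_width']*85.4,1)); print('move',d.round(4),'spin',round(sp,4))
E
python3 - <<'E'
from h import *
go(W((-.069,0,.15)),-29.94)
for a in (.005,.011,.017):
  c=camera('side'); print(a,[proj(c,W((-.052-a-.006,0,z))).round(1) for z in (.1,.046)])
E
```

```text
clk 1.2 cab [0.1171 0.5225 0.2313] tooly 70.42 F [0.2 0.4 0.1] grip 85.5
move [-0.4805 -0.277   0.0813] spin 1.7516
0.005 [array([258. , 169.6]), array([259.9, 183.2])]
0.011 [array([259. , 170.3]), array([260.8, 184. ])]
0.017 [array([260. , 171.1]), array([261.8, 184.8])]
```

Request:
apply_moves --pt "-0.48 -0.277 0.02 1.75" --pt "-0.48 -0.277 0.02 1.75" --pt "-0.48 -0.277 0.02 1.75" --pt "-0.48 -0.277 0.02 1.75" --pt "-0.48 -0.277 0.02 1.75" --pt "-0.48 -0.277 0.02 1.75" --pt "-0.48 -0.277 0.02 1.75" --pt "-0.48 -0.277 0.02 1.75" --pt "-0.48 -0.277 0.02 1.75" --pt "-0.48 -0.277 0.02 1.75" --pt "-0.48 -0.277 0.02 1.75" --pt "-0.48 -0.277 0.02 1.75" --gripper 0.045

```text
clock: 2.35
eef_pos: [0.543, 0.2305, 0.2136]
tcp_rot: [-0.0, 0.798, 0.603, 0.0]
wrist_force: [0.9, 1.0, -1.0]
grip_width: 0.525
```

```bash
python3 - <<'E'
from h import *
go(W((-.069,0,.15)),-29.94)
E
```

```text
clk 2.35 cab [-0.0516  0.0501  0.2136] tooly -15.86 F [ 0.9  1.  -1. ] grip 44.8
move [-0.0291  0.0443  0.0635] spin 0.2458
```

Request:
apply_moves --pt "-0.03 0.045 0.03 0.246" --pt "-0.03 0.045 0.06 0.246" --pt "-0.03 0.045 0.06 0.246" --pt "-0.03 0.045 0.06 0.246"

```text
clock: 2.68
eef_pos: [0.5761, 0.1896, 0.1512]
tcp_rot: [0.0, 0.865, 0.503, -0.002]
wrist_force: [-0.2, -0.2, -0.4]
grip_width: 0.53
```

```bash
python3 - <<'E'
from h import *
c=snap('side','s2.png'); t=snap('top','t3.png')
for n,k,b in (('s2',c,(100,210,180,320)),('t3',t,(110,220,170,310))):
    im=cv2.imread(f'pics/{n}.png')[b[0]:b[1],b[2]:b[3]]
    cv2.imwrite(f'pics/{n}z.png',cv2.resize(im,None,fx=5,fy=5,interpolation=2))
go(W((-.069,0,.094)),-29.94)
E
```

```text
clk 2.7833 cab [-0.0673  0.0016  0.1541] tooly -29.44 F [0.6 1.3 0.9] grip 45.4
move [-0.0018  0.0016  0.0601] spin 0.0088
```

View pics/s2z.png

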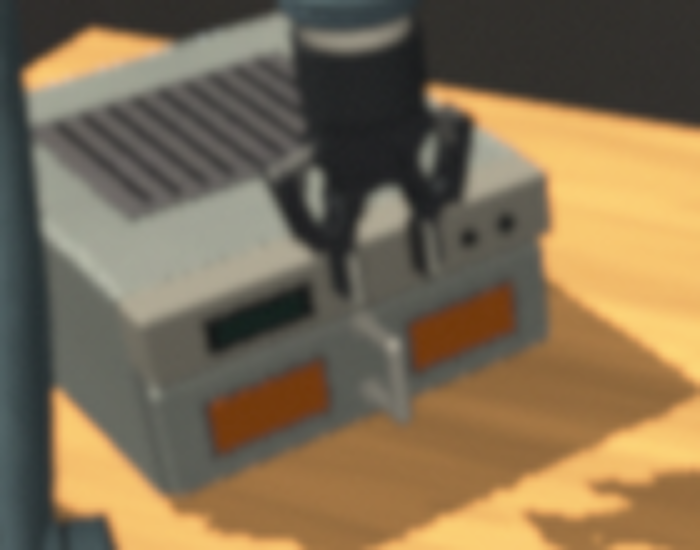

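View pics/t3z.png

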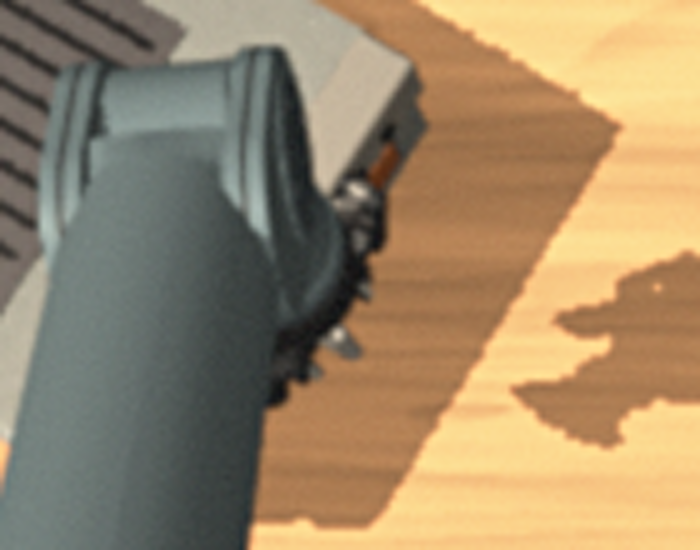

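Request:
apply_moves --pt "-0.002 0.002 0.03 0.009" --pt "-0.002 0.002 0.05 0.009" --pt "-0.002 0.002 0.06 0.009" --pt "-0.002 0.002 0.06 0.009"

```text
clock: 3.12
eef_pos: [0.5767, 0.1899, 0.0927]
tcp_rot: [-0.001, 0.866, 0.5, -0.001]
wrist_force: [-0.4, -0.0, -0.3]
grip_width: 0.529
```

Request:
apply_moves --pt "0 0 0 0" --pt "0 0 0 0" --pt "0 0 0 0" --pt "0 0 0 0" --pt "0 0 0 0" --pt "0 0 0 0" --gripper 0.0 --squeeze 50

```text
clock: 3.62
eef_pos: [0.58, 0.1885, 0.0952]
tcp_rot: [0.001, 0.867, 0.499, 0.002]
wrist_force: [1.4, -1.1, 7.5]
grip_width: 0.091
```

```bash
python3 - <<'E'
from h import *
go(W((-.069,0,.094)),-29.94)
E
```

```text
clk 3.6167 cab [-0.0696 -0.0029  0.0952] tooly -30.15 F [ 1.4 -1.1  7.5] grip 7.8
move [ 0.0005 -0.0029  0.0012] spin -0.0037
```

Request:
apply_moves --pt "-0.004 0 0.001 0" --pt "-0.01 0 0.001 0" --pt "-0.016 0 0.001 0" --pt "-0.022 0 0.001 0" --pt "-0.028 0 0.001 0" --pt "-0.034 0 0.001 0"

```text
clock: 4.12
eef_pos: [0.564, 0.1604, 0.0951]
tcp_rot: [0.0, 0.866, 0.499, 0.004]
wrist_force: [2.2, 1.2, 9.9]
grip_width: 0.09
```

```bash
python3 - <<'E'
from h import *
go(W((-.069,0,.094)),-29.94)
c=snap('side','s3.png')
im=cv2.imread('pics/s3.png')[100:210,180:320]
cv2.imwrite('pics/s3z.png',cv2.resize(im,None,fx=5,fy=5,interpolation=2))
E
```

```text
clk 4.1167 cab [-0.1019 -0.0031  0.0951] tooly -30.11 F [2.2 1.2 9.9] grip 7.7
move [ 0.0328 -0.0032  0.0013] spin -0.0029
```

View pics/s3z.png

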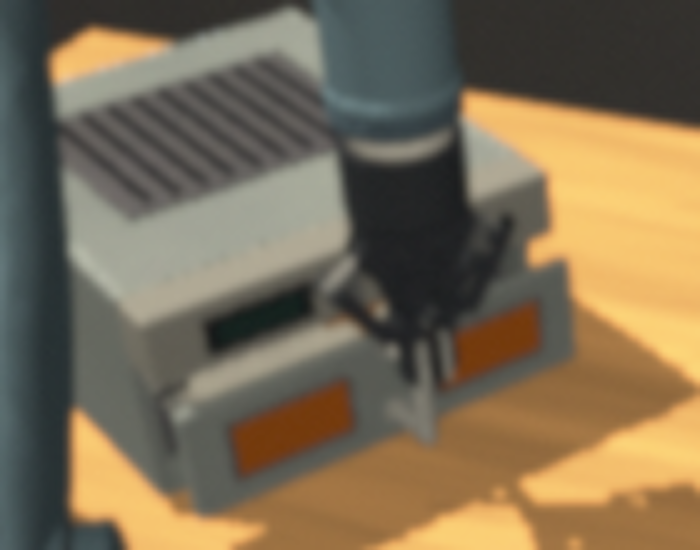

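Request:
apply_moves --pt "-0.034 0 0.0 0" --pt "-0.034 0 0.0 0" --pt "-0.034 0 0.01 0" --pt "-0.034 0 0.025 0" --pt "-0.034 0 0.025 0" --gripper 0.04

```text
clock: 4.58
eef_pos: [0.5422, 0.1302, 0.0651]
tcp_rot: [-0.001, 0.866, 0.499, -0.002]
wrist_force: [-0.7, 0.4, -0.7]
grip_width: 0.47
```

```bash
python3 - <<'E'
from h import *
go(W((-.101,-.003,.073)),-29.94)
E
```

```text
clk 4.5833 cab [-0.1389  0.0007  0.0651] tooly -30.08 F [-0.7  0.4 -0.7] grip 40.1
move [ 0.0379  0.0036 -0.008 ] spin -0.0025
```

Request:
apply_moves --pt "0.03 0.003 0 0" --pt "0.04 0.003 0 0" --pt "0.04 0.003 0 0"

```text
clock: 4.83
eef_pos: [0.5679, 0.1668, 0.0675]
tcp_rot: [-0.001, 0.865, 0.501, 0.001]
wrist_force: [0.6, 0.4, -0.4]
grip_width: 0.472
```

Request:
apply_moves --pt "0 0 0 0" --pt "0 0 0 0" --pt "0 0 0 0" --pt "0 0 0 0" --pt "0 0 0 0" --gripper 0.0 --squeeze 50

```text
clock: 5.25
eef_pos: [0.5652, 0.1624, 0.0674]
tcp_rot: [-0.001, 0.867, 0.499, -0.001]
wrist_force: [-6.4, 1.1, 6.2]
grip_width: 0.127
```

```bash
python3 - <<'E'
from h import *
go(W((-.245,-.003,.065)),-29.94)
E
```

```text
clk 5.25 cab [-0.0996 -0.0031  0.0674] tooly -30.15 F [-6.4  1.1  6.2] grip 10.8
move [-0.1454  0.0004  0.0025] spin -0.0037
```

Request:
apply_moves --pt "-0.007 0 0 0" --pt "-0.02 0 0 0" --pt "-0.035 0 0 0" --pt "-0.05 0 0 0" --pt "-0.065 0 0 0" --pt "-0.08 0 0 0" --pt "-0.095 0 0 0" --pt "-0.11 0 0 0" --pt "-0.122 0 0 0" --pt "-0.132 0 0 0" --pt "-0.137 0 0 0" --pt "-0.137 0 0 0"

```text
clock: 6.25
eef_pos: [0.4965, 0.0418, 0.0673]
tcp_rot: [0.0, 0.867, 0.498, -0.001]
wrist_force: [-5.0, -5.1, 8.0]
grip_width: 0.126
```

Request:
apply_moves --pt "-0.004 0 0 0" --pt "-0.008 0 0 0" --pt "-0.012 0 0 0" --pt "-0.014 0 0 0"

```text
clock: 6.58
eef_pos: [0.4944, 0.0377, 0.0674]
tcp_rot: [-0.001, 0.866, 0.501, 0.004]
wrist_force: [12.2, 21.8, -17.5]
grip_width: 0.121
```

```bash
python3 - <<'E'
from h import *
go(W((-.245,-.003,.065)),-29.94)
E
```

```text
clk 6.5833 cab [-0.243  -0.004   0.0674] tooly -29.89 F [ 12.2  21.8 -17.5] grip 10.4
move [-0.0021 -0.001   0.0024] spin 0.0009
```

Request:
apply_moves --pt "0.005 0 0 0" --pt "0.01 0 0 0" --pt "0.016 0 0 0" --pt "0.016 0 0 0"

```text
clock: 6.92
eef_pos: [0.4961, 0.0412, 0.0673]
tcp_rot: [0.001, 0.867, 0.498, -0.004]
wrist_force: [-9.9, -9.1, 15.8]
grip_width: 0.126
```

```bash
python3 - <<'E'
from h import *
go(W((-.245,-.003,.065)),-29.94)
E
```

```text
clk 6.9167 cab [-0.2391 -0.0037  0.0673] tooly -30.33 F [-9.9 -9.1 15.8] grip 10.7
move [-0.0059 -0.0007  0.0024] spin -0.0067
```

Request:
apply_moves --pt "-0.006 0 0 0" --pt "-0.006 0 0 0" --pt "-0.006 0 0 0" --pt "-0.006 0 0 0" --pt "-0.006 0 -0.03 0" --pt "-0.006 0 -0.07 0" --pt "-0.006 0 -0.11 0" --pt "-0.006 0 -0.13 0" --gripper 0.06

```text
clock: 7.58
eef_pos: [0.4979, 0.0409, 0.2013]
tcp_rot: [0.001, 0.867, 0.499, 0.003]
wrist_force: [0.3, 0.3, -0.1]
grip_width: 0.703
```

```bash
python3 - <<'E'
from h import *
p=np.load('cab.npy'); c,s=np.cos(p[2]),np.sin(p[2]); p[0]+=s*.0035; p[1]-=c*.0035; np.save('cab.npy',p); print(p)
E
python3 - <<'E'
from h import *
go([.4834,-.1433,.13],-72.43)
E
```

```text
[0.61519946 0.2484629  1.04832936]
clk 7.5833 cab [-0.2384 -0.0019  0.2013] tooly -30.14 F [ 0.3  0.3 -0.1] grip 60.1
move [-0.1669  0.0796  0.071 ] spin 0.7381
```

Request:
apply_moves --pt "-0.167 0.08 0.0 0.738" --pt "-0.167 0.08 0.0 0.738" --pt "-0.167 0.08 0.0 0.738" --pt "-0.167 0.08 0.0 0.738" --pt "-0.167 0.08 0.0 0.738" --pt "-0.167 0.08 0.0 0.738" --pt "-0.167 0.08 0.0 0.738" --gripper 0.065

```text
clock: 8.17
eef_pos: [0.4811, -0.1452, 0.1973]
tcp_rot: [0.0, 0.989, 0.15, 0.0]
wrist_force: [0.4, -0.2, -0.3]
grip_width: 0.763
```

```bash
python3 - <<'E'
from h import *
T=snap('top','t4.png');S=snap('side','s4.png')
from scipy.optimize import minimize
go([.4834,-.1433,.13],-72.43)
# silhouette fit of cylinder on first pictures
def mask(fn,seed):
    im=cv2.imread(fn); hsv=cv2.cvtColor(im,cv2.COLOR_BGR2HSV)
    m=((hsv[...,1]<75)&(hsv[...,2]>140)).astype(np.uint8)
    n,l,st,ce=cv2.connectedComponentsWithStats(m,connectivity=4); k=l[seed[1],seed[0]]; print(fn,k,st[k],ce[k].round(1)); return (l==k).astype(np.uint8)
mt=mask('pics/top0.png',(352,216)); ms=mask('pics/side0.png',(348,233))
a=np.linspace(0,2*np.pi,40,endpoint=False)
def hull(c,v):
    u=np.array([np.cos(v[2]),np.sin(v[2]),0]); n=np.array([-u[1],u[0],0]); o=np.array([v[0],v[1],.019])
    P=[o+s*.05*u+.019*(np.cos(t)*n+np.sin(t)*np.array([0,0,1])) for s in(-1,1) for t in a]
    H=cv2.convexHull(np.array([proj(c,x) for x in P],np.float32))
    m=np.zeros((1600,2560),np.uint8); cv2.fillConvexPoly(m,np.round(H*4+1.5).astype(np.int32),1); return cv2.resize(m.astype(np.float32),(640,400),interpolation=cv2.INTER_AREA)
def cost(v,w): return sum(np.abs(hull(c,v)-m).sum() for c,m,k in((T,mt,0),(S,ms,1)) if k in w)
for w in((0,1),(0,),(1,)):
    r=minimize(cost,[.4834,-.1433,.307],args=(w,),method='Nelder-Mead',options=dict(initial_simplex=[[.4834,-.1433,.307],[.49,-.1433,.307],[.4834,-.137,.307],[.4834,-.1433,.36]])); print(w,r.x,np.degrees(r.x[2]),r.fun,mt.sum(),ms.sum())
E
```

```text
clk 8.2667 cab [-0.406  -0.0794  0.1971] tooly -72.14 F [-0.4  0.   0. ] grip 64.9
move [0.0018 0.0008 0.0671] spin 0.005
pics/top0.png 52 [342 199  21  34 393] [351.7 215.4]
pics/side0.png 56 [336 207  19  41 522] [346.7 226.2]
(0, 1) [ 0.4862512  -0.14133794  0.33920842] 19.435210589022688 235.375 393 522
(0,) [ 0.48469606 -0.1413545   0.31348327] 17.96126848109724 37.5 393 522
(1,) [ 0.49444327 -0.13859283  0.35995162] 20.623708583147586 154.8125 393 522
```

View pics/t4.png

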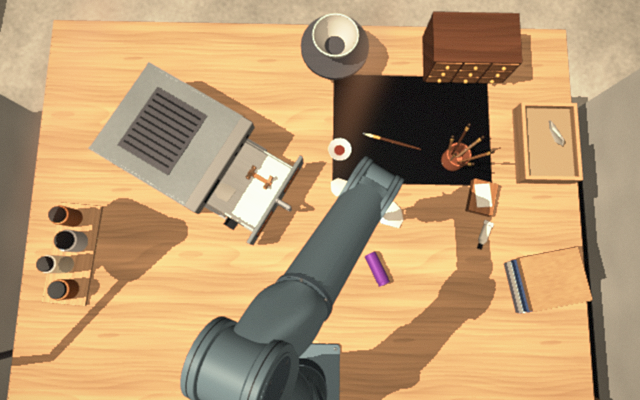

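View pics/s4.png

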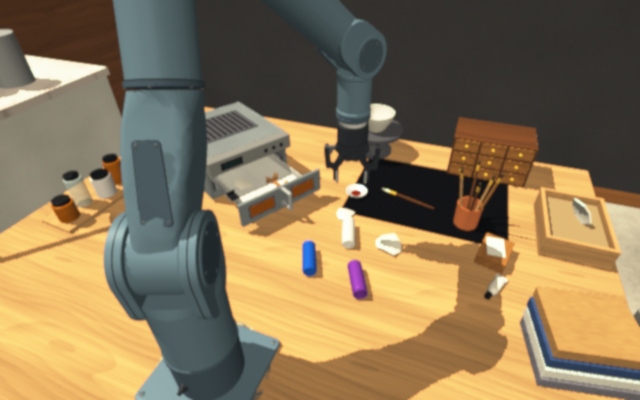

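```bash
python3 - <<'E'
from h import *
go([.4843,-.1425,.004],-72.2)
T=cv2.imread('pics/t4.png')[120:250,190:320];S=cv2.imread('pics/s4.png')[140:230,190:330]
cv2.imwrite('pics/t4z.png',cv2.resize(T,None,fx=4.6,fy=4.6,interpolation=2))
cv2.imwrite('pics/s4z.png',cv2.resize(S,None,fx=5.5,fy=5.5,interpolation=2))
E
```

```text
clk 8.2667 cab [-0.406  -0.0794  0.1971] tooly -72.14 F [-0.4  0.   0. ] grip 64.9
move [0.0029 0.0004 0.1931] spin 0.001
```

View pics/t4z.png

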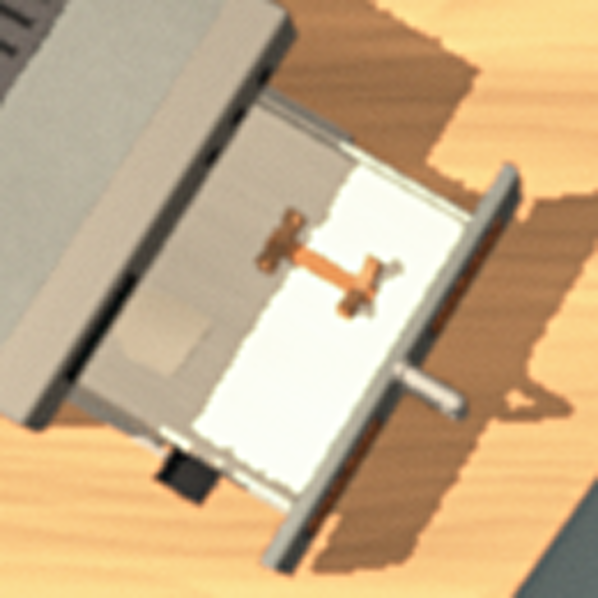

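View pics/s4z.png

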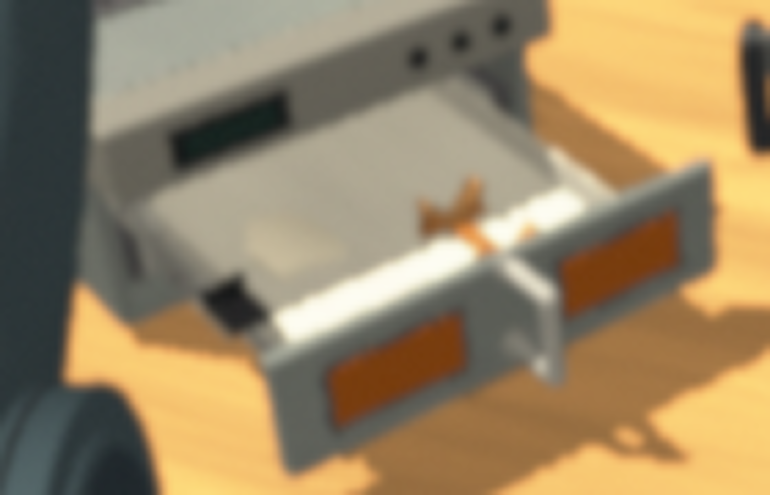

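```bash
python3 - <<'E'
from h import *
T=camera('top');S=camera('side')
hx=-.052-.187
zt=lambda u:((u-[190,120])*4.6).round(0); zs=lambda u:((u-[190,140])*5.5).round(0)
for n,l in dict(rearR=(hx+.157,-.057,.074),rearL=(hx+.157,-.013,.074),frR=(hx+.097,-.057,.074),frL=(hx+.097,-.013,.074),pad=(hx+.119,.125,.084),bartop=(hx,0,.1),panL=(hx+.034,.148,.105),panR=(hx+.034,-.148,.105)).items():
    print(n,zt(proj(T,W(l))),zs(proj(S,W(l))))
np.set_printoptions(precision=4,suppress=True)
c=np.mean([(293,217),(268,266),(374,262),(347,310)],0)/4.6+[190,120]
print('rest mid cab from img',toC(ray(T,c,.074)),'expect',hx+.127,-.035)
print('pad',toC(ray(T,np.array((188,474))/4.6+[190,120],.084)),hx+.119,.125)
for l in('rest_mid','release_pad','handle'):
  for n in('top','side'): print(l,n,[(toC(d['location']).round(3),round(d['conf'],2)) for d in search_frame(l,n)][:2])
E
```

```text
rearR [303. 207.] [482. 177.]
rearL [266. 264.] [420. 203.]
frR [381. 254.] [539. 220.]
frL [345. 311.] [476. 248.]
pad [197. 476.] [240. 310.]
bartop [461. 400.] [551. 299.]
panL [287. 576.] [274. 372.]
panR [537. 173.] [727. 167.]
rest mid cab from img [-0.1119 -0.0312  0.074 ] expect -0.11199999999999999 -0.035
pad [-0.1144  0.1268  0.084 ] -0.12 0.125
rest_mid top [(array([-0.109, -0.004,  0.051]), 0.74), (array([-0.776, -0.241,  0.009]), 0.32)]
rest_mid side [(array([-0.117, -0.007,  0.052]), 0.89)]
release_pad top [(array([-0.106,  0.127,  0.087]), 0.58)]
release_pad side [(array([-0.102,  0.129,  0.085]), 0.62), (array([-0.415, -0.075,  0.037]), 0.49)]
handle top [(array([-0.116,  0.   ,  0.048]), 0.63)]
handle side [(array([-0.117, -0.005,  0.052]), 0.58)]
```

Request:
apply_moves --pt "0.003 0 0.04 0" --pt "0.003 0 0.08 0" --pt "0.003 0 0.12 0" --pt "0.003 0 0.15 0" --pt "0.003 0 0.175 0" --pt "0.003 0 0.19 0" --pt "0.003 0 0.192 0" --pt "0.003 0 0.192 0"

```text
clock: 9.33
eef_pos: [0.4834, -0.143, 0.0048]
tcp_rot: [-0.0, 0.988, 0.153, -0.001]
wrist_force: [-0.6, -1.4, 0.3]
grip_width: 0.764
```

Request:
apply_moves --pt "0 0 0 0" --pt "0 0 0 0" --pt "0 0 0 0" --pt "0 0 0 0" --pt "0 0 0 0" --pt "0 0 0 0" --gripper 0.03 --squeeze 20

```text
clock: 9.83
eef_pos: [0.485, -0.1432, 0.0066]
tcp_rot: [0.0, 0.988, 0.153, 0.001]
wrist_force: [-1.7, -0.4, 7.4]
grip_width: 0.436
```

```bash
python3 - <<'E'
from h import *
go([.4843,-.1425,.004],-72.2)
T=snap('top','t5.png');S=snap('side','s5.png')
cv2.imwrite('pics/s5z.png',cv2.resize(cv2.imread('pics/s5.png')[160:290,280:420],None,fx=4.5,fy=4.5,interpolation=2))
cv2.imwrite('pics/t5z.png',cv2.resize(cv2.imread('pics/t5.png')[160:290,280:420],None,fx=4.5,fy=4.5,interpolation=2))
E
```

```text
clk 9.8333 cab [-0.4044 -0.0826  0.0066] tooly -72.41 F [-1.7 -0.4  7.4] grip 37.3
move [-0.0005 -0.0009  0.0026] spin -0.0037
```

View pics/s5z.png

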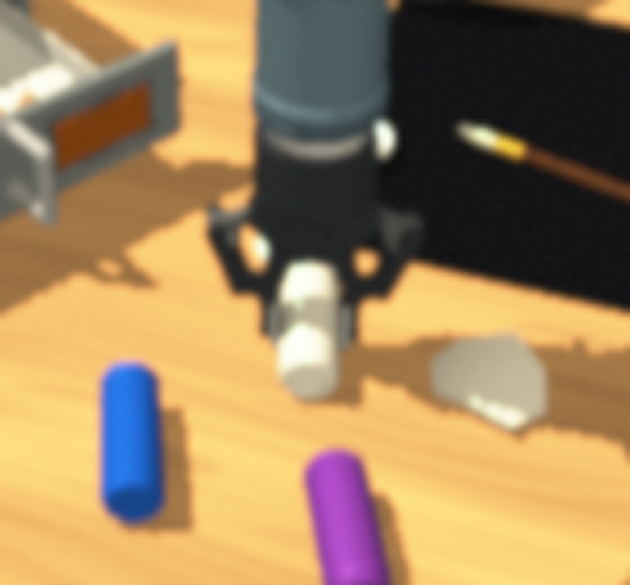

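View pics/t5z.png

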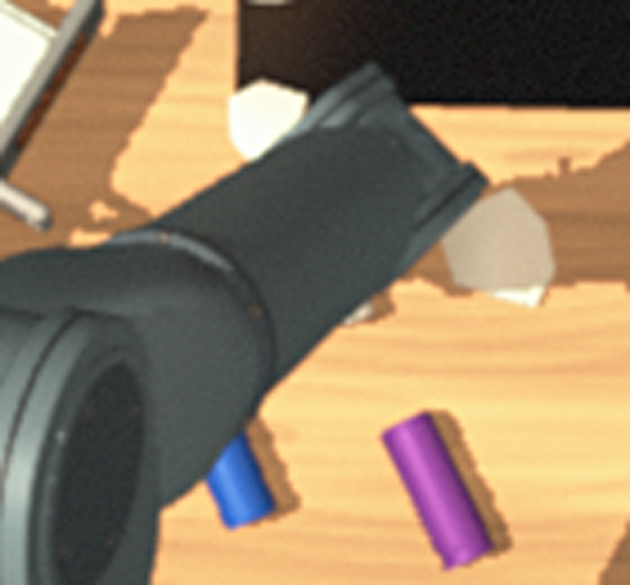

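Request:
apply_moves --pt "0 0 -0.01 0" --pt "0 0 -0.04 0" --pt "0 0 -0.08 0" --pt "0 0 -0.12 0" --pt "0 0 -0.15 0" --pt "0 0 -0.16 0"

```text
clock: 10.43
eef_pos: [0.486, -0.1438, 0.1701]
tcp_rot: [0.001, 0.988, 0.152, 0.003]
wrist_force: [0.7, -0.5, -1.4]
grip_width: 0.438
```

```bash
python3 - <<'E'
from h import *
go(W((-.112,-.034,.16)),-29.94)
E
```

```text
clk 10.4333 cab [-0.4044 -0.0838  0.1701] tooly -72.46 F [ 0.7 -0.5 -1.4] grip 37.4
move [ 0.1818 -0.2344  0.0107] spin -0.7421
```

Held (−1 N of weight). Carry smoothly.

Request:
apply_moves --pt "0.01 -0.013 0 -0.04" --pt "0.03 -0.039 0 -0.13" --pt "0.05 -0.065 0 -0.22" --pt "0.07 -0.091 0 -0.31" --pt "0.09 -0.117 0 -0.4" --pt "0.11 -0.143 0 -0.49" --pt "0.13 -0.168 0 -0.57" --pt "0.15 -0.194 0 -0.64" --pt "0.167 -0.215 0 -0.7" --pt "0.177 -0.228 0 -0.73" --pt "0.182 -0.234 0 -0.742" --pt "0.182 -0.234 0 -0.742"

```text
clock: 11.43
eef_pos: [0.5863, 0.1367, 0.1644]
tcp_rot: [-0.0, 0.865, 0.502, -0.001]
wrist_force: [0.4, 0.7, -0.4]
grip_width: 0.438
```

```bash
python3 - <<'E'
from h import *
go(W((-.112,-.034,.0725)),-29.94)
T=snap('top','t6.png');S=snap('side','s6.png')
cv2.imwrite('pics/s6z.png',cv2.resize(cv2.imread('pics/s6.png')[90:230,190:350],None,fx=4.2,fy=4.2,interpolation=2))
cv2.imwrite('pics/t6z.png',cv2.resize(cv2.imread('pics/t6.png')[110:250,190:350],None,fx=4.2,fy=4.2,interpolation=2))
E
```

```text
clk 11.4333 cab [-0.1113 -0.0308  0.1644] tooly -29.78 F [ 0.4  0.7 -0.4] grip 37.4
move [-0.0007  0.0033  0.0919] spin 0.0029
```

View pics/s6z.png

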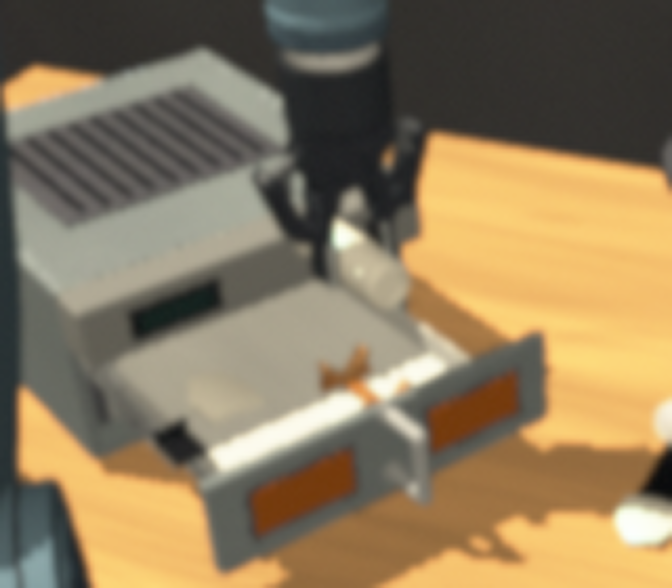

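View pics/t6z.png

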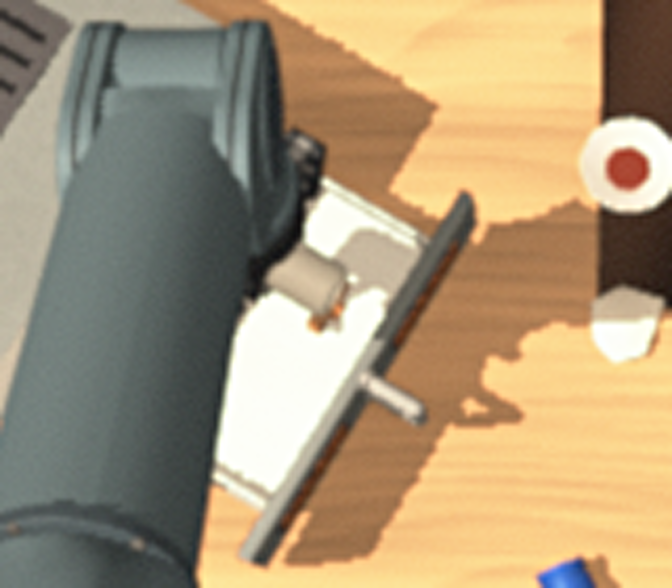

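Request:
apply_moves --pt "-0.001 0.002 0.02 0.002" --pt "-0.001 0.002 0.045 0.002" --pt "-0.001 0.002 0.065 0.002" --pt "-0.001 0.002 0.078 0.002" --pt "-0.001 0.002 0.083 0.002" --pt "-0.001 0.002 0.085 0.002" --pt "-0.001 0.002 0.085 0.002"

```text
clock: 12.12
eef_pos: [0.5883, 0.1324, 0.0807]
tcp_rot: [0.0, 0.866, 0.499, 0.0]
wrist_force: [-0.2, 0.1, -0.5]
grip_width: 0.434
```

```bash
python3 - <<'E'
from h import *
go(W((-.112,-.033,.0725)),-29.94)
S=snap('side','s7.png')
cv2.imwrite('pics/s7z.png',cv2.resize(cv2.imread('pics/s7.png')[120:220,210:330],None,fx=5.5,fy=5.5,interpolation=2))
T=snap('top','t7.png')
cv2.imwrite('pics/t7z.png',cv2.resize(cv2.imread('pics/t7.png')[120:220,210:330],None,fx=5.5,fy=5.5,interpolation=2))
E
```

```text
clk 12.1167 cab [-0.114  -0.0346  0.0807] tooly -30.09 F [-0.2  0.1 -0.5] grip 37.1
move [ 0.0019 -0.0016  0.0082] spin -0.0026
```

View pics/s7z.png

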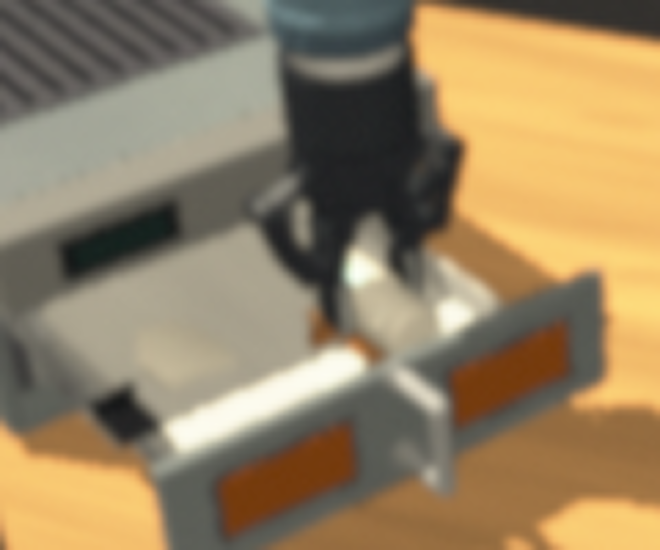

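View pics/t7z.png

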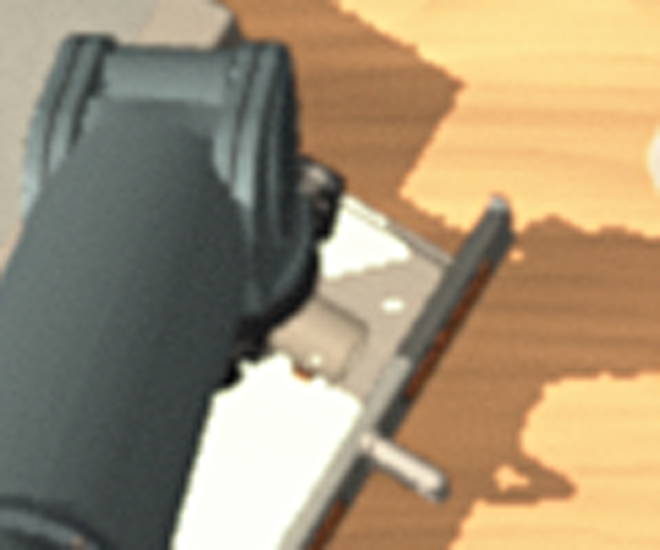

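Request:
apply_moves --pt "0.001 -0.001 0.001 0" --pt "0.001 -0.001 0.002 0" --pt "0.001 -0.001 0.003 0" --pt "0.001 -0.001 0.004 0" --pt "0.001 -0.001 0.005 0" --pt "0.001 -0.001 0.006 0" --pt "0.001 -0.001 0.006 0"

```text
clock: 12.8
eef_pos: [0.5875, 0.1345, 0.074]
tcp_rot: [-0.0, 0.866, 0.5, -0.0]
wrist_force: [-0.8, -0.3, -0.4]
grip_width: 0.435
```

Request:
apply_moves --pt "0 0 0.001 0" --pt "0 0 0.002 0" --pt "0 0 0.003 0" --pt "0 0 0.003 0"

```text
clock: 13.13
eef_pos: [0.5884, 0.1343, 0.0715]
tcp_rot: [0.0, 0.866, 0.5, 0.001]
wrist_force: [0.9, -0.7, 0.2]
grip_width: 0.438
```

```bash
python3 - <<'E'
from h import *
go(W((-.112,-.033,.0725)),-29.94)
E
```

```text
clk 13.1333 cab [-0.1123 -0.0337  0.0715] tooly -30.04 F [ 0.9 -0.7  0.2] grip 37.4
move [ 0.0003 -0.0007 -0.001 ] spin -0.0017
```

Request:
apply_moves --pt "0 0 0.001 0" --pt "0 0 0.002 0" --pt "0 0 0.002 0"

```text
clock: 13.38
eef_pos: [0.5893, 0.134, 0.0704]
tcp_rot: [0.001, 0.866, 0.5, 0.001]
wrist_force: [1.5, -1.2, 6.6]
grip_width: 0.434
```

Request:
apply_moves --pt "0 0 0.001 0" --pt "0 0 0.002 0" --pt "0 0 0.002 0"

```text
clock: 13.63
eef_pos: [0.5895, 0.1341, 0.0702]
tcp_rot: [0.0, 0.866, 0.5, 0.002]
wrist_force: [-4.3, -2.6, 22.7]
grip_width: 0.438
```

Request:
apply_moves --pt "0 0 -0.002 0" --pt "0 0 -0.0025 0" --pt "0 0 -0.0025 0"

```text
clock: 13.88
eef_pos: [0.589, 0.1341, 0.0707]
tcp_rot: [0.001, 0.866, 0.5, 0.001]
wrist_force: [1.8, -2.1, 8.7]
grip_width: 0.438
```

Request:
apply_moves --pt "0 0 0 0" --pt "0 0 0 0" --gripper 0.042

```text
clock: 14.05
eef_pos: [0.5874, 0.1347, 0.0694]
tcp_rot: [-0.0, 0.866, 0.5, -0.0]
wrist_force: [1.3, -1.4, 1.6]
grip_width: 0.494
```

Request:
apply_moves --pt "0 0 0 0" --pt "0 0 0 0" --pt "0 0 0 0" --gripper 0.056

```text
clock: 14.3
eef_pos: [0.5869, 0.1348, 0.0692]
tcp_rot: [-0.0, 0.866, 0.5, -0.001]
wrist_force: [-0.5, -0.1, 0.7]
grip_width: 0.655
```

```bash
python3 - <<'E'
from h import *
go(W((-.112,-.033,.0725)),-29.94)
S=snap('side','s8.png')
cv2.imwrite('pics/s8z.png',cv2.resize(cv2.imread('pics/s8.png')[120:220,210:330],None,fx=5.5,fy=5.5,interpolation=2))
E
```

```text
clk 14.3 cab [-0.1126 -0.0322  0.0692] tooly -30.0 F [-0.5 -0.1  0.7] grip 55.9
move [ 0.0006  0.0008 -0.0033] spin -0.0011
```

View pics/s8z.png

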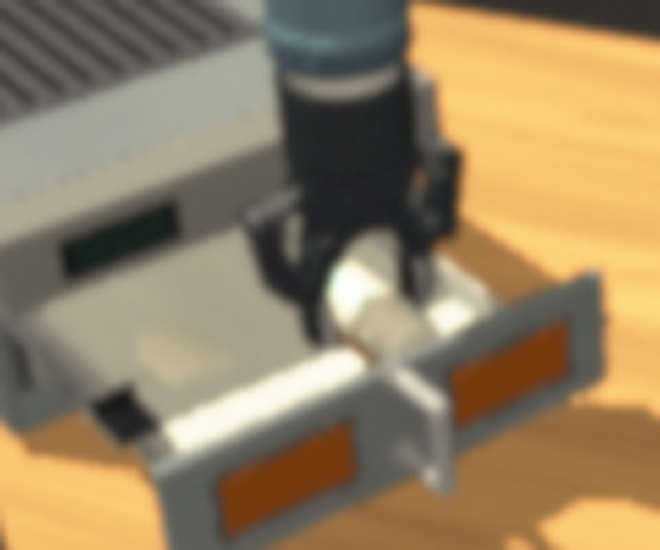

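Request:
apply_moves --pt "0 0 -0.008 0" --pt "0 0 -0.025 0" --pt "0 0 -0.055 0" --pt "0 0 -0.09 0" --pt "0 0 -0.11 0" --pt "0 0 -0.11 0"

```text
clock: 14.85
eef_pos: [0.5907, 0.1349, 0.1852]
tcp_rot: [0.001, 0.866, 0.5, 0.004]
wrist_force: [0.2, 1.5, 0.7]
grip_width: 0.653
```

```bash
python3 - <<'E'
from h import *
go(W((-.119,.125,.115)),-29.94)
E
```

```text
clk 14.85 cab [-0.1106 -0.0355  0.1852] tooly -30.04 F [0.2 1.5 0.7] grip 55.8
move [-0.0091 -0.1608  0.0692] spin -0.0018
```

Request:
apply_moves --pt "-0.004 -0.04 0 0" --pt "-0.009 -0.08 0 0" --pt "-0.009 -0.12 0 0" --pt "-0.009 -0.15 0 0" --pt "-0.009 -0.161 0 0" --pt "-0.009 -0.161 0.03 0" --pt "-0.009 -0.161 0.06 0" --pt "-0.009 -0.161 0.06 0" --gripper 0.0

```text
clock: 15.52
eef_pos: [0.4407, 0.206, 0.1161]
tcp_rot: [0.0, 0.866, 0.5, -0.004]
wrist_force: [-0.5, -0.5, -0.6]
grip_width: -0.001
```

```bash
python3 - <<'E'
from h import *
go(W((-.119,.125,.084)),-29.94)
S=snap('side','s9.png');T=snap('top','t9.png')
cv2.imwrite('pics/s9z.png',cv2.resize(cv2.imread('pics/s9.png')[120:220,210:330],None,fx=5.5,fy=5.5,interpolation=2))
cv2.imwrite('pics/t9z.png',cv2.resize(cv2.imread('pics/t9.png')[120:250,200:330],None,fx=4.5,fy=4.5,interpolation=2))
E
```

```text
clk 15.5167 cab [-0.1238  0.13    0.1161] tooly -29.97 F [-0.5 -0.5 -0.6] grip -0.1
move [0.0051 0.0052 0.032 ] spin -0.0006
```

View pics/s9z.png

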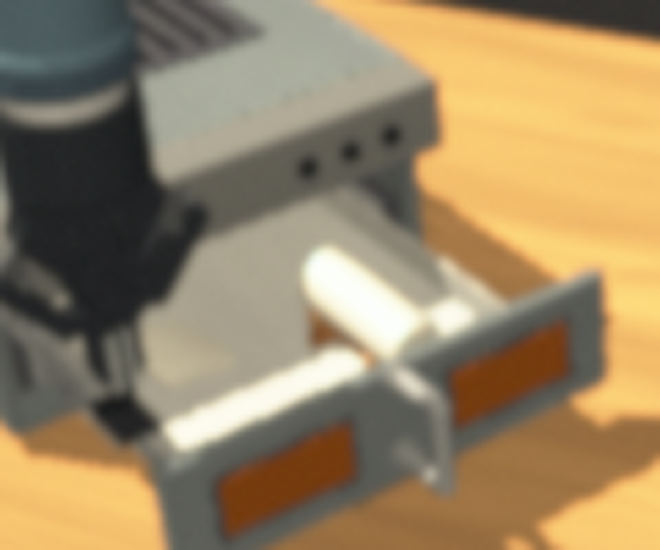

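View pics/t9z.png

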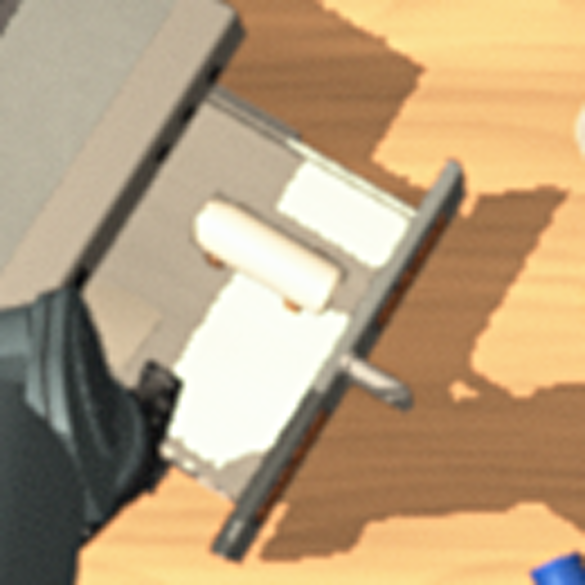

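```bash
python3 - <<'E'
from h import *
T=camera('top')
c=[toC(ray(T,np.array(u)/4.5+[200,120],.083)) for u in((217,197),(195,238),(342,268),(320,310))]; print(np.round(c,4),np.mean(c,0))
r=[toC(ray(T,np.array(u)/4.5+[200,120],.074)) for u in((213,258),(291,302))]; print(np.round(r,4),np.mean(r,0))
go(W((-.120,.127,.086)),-29.94)
E
```

```text
[[-0.063  -0.0475  0.083 ]
 [-0.0654 -0.0168  0.083 ]
 [-0.1585 -0.0493  0.083 ]
 [-0.1609 -0.0183  0.083 ]] [-0.11197784 -0.03296382  0.083     ]
[[-0.0805 -0.0124  0.074 ]
 [-0.1402 -0.0139  0.074 ]] [-0.11036205 -0.01314411  0.074     ]
clk 15.6667 cab [-0.1212  0.1271  0.1206] tooly -30.08 F [ 0.3 -0.3 -0.2] grip -0.1
move [0.0011 0.0001 0.0346] spin -0.0025
```

Request:
apply_moves --pt "0.001 0 0.015 0" --pt "0.001 0 0.026 0" --pt "0.001 0 0.032 0" --pt "0.001 0 0.036 0" --pt "0.001 0 0.039 0" --pt "0.001 0 0.041 0" --pt "0.001 0 0.041 0"

```text
clock: 16.25
eef_pos: [0.4445, 0.2081, 0.079]
tcp_rot: [-0.0, 0.866, 0.5, 0.0]
wrist_force: [-0.4, -0.1, 4.1]
grip_width: -0.003
```

```bash
python3 - <<'E'
from h import *
go(W((-.120,.127,.077)),-29.94)
E
```

```text
clk 16.25 cab [-0.1202  0.1278  0.079 ] tooly -30.03 F [-0.4 -0.1  4.1] grip -0.2
move [0.0002 0.0008 0.002 ] spin -0.0017
```

Request:
apply_moves --pt "0 0 0.002 0" --pt "0 0 0.003 0" --pt "0.003 0 0.003 0" --pt "0.006 0 0.003 0" --pt "0.009 0 0.003 0" --pt "0.012 0 0.003 0" --pt "0.016 0 0.003 0" --pt "0.02 0 0.003 0" --pt "0.024 0 0.003 0" --pt "0.027 0 0.003 0" --pt "0.029 0 0.003 0" --pt "0.03 0 0.003 0"

```text
clock: 17.25
eef_pos: [0.4598, 0.2351, 0.0768]
tcp_rot: [-0.0, 0.866, 0.5, 0.001]
wrist_force: [-3.5, 0.4, 11.8]
grip_width: -0.0
```

```bash
python3 - <<'E'
from h import *
go(W((-.120,.127,.077)),-29.94)
S=snap('side','s10.png');T=snap('top','t10.png')
cv2.imwrite('pics/t10z.png',cv2.resize(cv2.imread('pics/t10.png')[120:250,200:330],None,fx=4.5,fy=4.5,interpolation=2))
E
```

```text
clk 17.25 cab [-0.0891  0.128   0.0768] tooly -30.0 F [-3.5  0.4 11.8] grip -0.0
move [-0.0309  0.0011 -0.0002] spin -0.001
```

View pics/t10z.png

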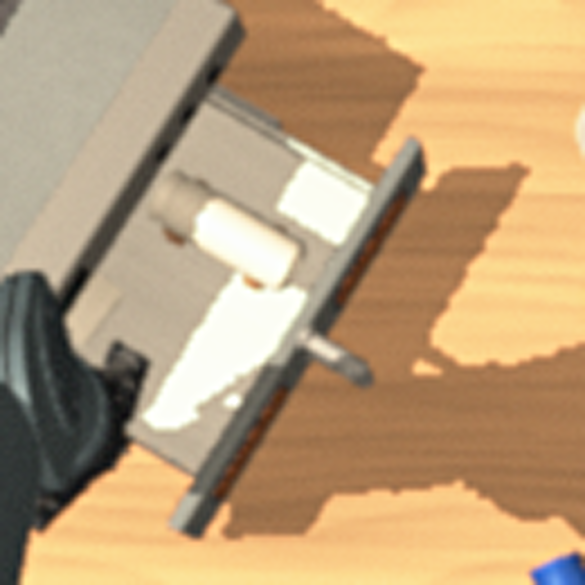

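Request:
apply_moves --pt "-0.002 0 -0.005 0" --pt "-0.003 0 -0.03 0" --pt "-0.003 0 -0.07 0" --pt "-0.03 0.02 -0.11 -0.1" --pt "-0.06 0.05 -0.11 -0.2" --pt "-0.1 0.08 -0.11 -0.3" --pt "-0.13 0.11 -0.11 -0.45" --pt "-0.16 0.128 -0.11 -0.55" --pt "-0.19 0.128 -0.11 -0.7" --pt "-0.2 0.128 -0.11 -0.8" --pt "-0.2 0.128 -0.11 -0.9" --pt "-0.2 0.128 -0.11 -1.0"

```text
clock: 18.35
eef_pos: [0.4695, -0.0047, 0.1859]
tcp_rot: [0.0, 0.519, 0.855, 0.0]
wrist_force: [-0.1, 0.8, 0.2]
grip_width: 0.001
```

```bash
python3 - <<'E'
from h import *
go(W((-.295,0,.19)),60.06)
E
```

```text
clk 18.35 cab [-2.921e-01 -1.000e-04  1.859e-01] tooly 27.44 F [-0.1  0.8  0.2] grip 0.0
move [-0.0015 -0.0025 -0.0041] spin -0.5694
```

Request:
apply_moves --pt "0 -0.008 0 -0.12" --pt "0 -0.008 0 -0.24" --pt "0 -0.008 0 -0.36" --pt "0 -0.008 0 -0.48" --pt "0 -0.008 0 -0.57" --pt "0 -0.008 0 -0.57" --gripper 0.0854

```text
clock: 18.85
eef_pos: [0.4629, -0.0069, 0.1858]
tcp_rot: [0.0, 0.258, 0.966, 0.0]
wrist_force: [-0.1, -0.2, 0.0]
grip_width: 0.847
```

```bash
python3 - <<'E'
from h import *
go(W((-.296,0,.05)),60.06)
S=snap('side','s11.png')
cv2.imwrite('pics/s11z.png',cv2.resize(cv2.imread('pics/s11.png')[100:240,200:360],None,fx=4.2,fy=4.2,interpolation=2))
E
```

```text
clk 18.85 cab [-0.2973  0.0046  0.1858] tooly 60.1 F [-0.1 -0.2  0. ] grip 72.3
move [-0.0046  0.0013  0.1358] spin 0.0006
```

View pics/s11z.png

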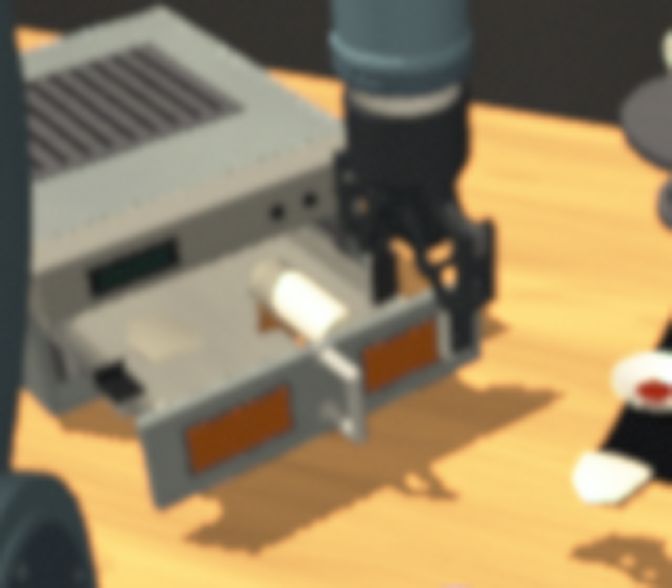

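Request:
apply_moves --pt "-0.004 0 0.03 0" --pt "-0.004 0 0.07 0" --pt "-0.004 0 0.105 0" --pt "-0.004 0 0.125 0" --pt "-0.004 0 0.133 0" --pt "-0.004 0 0.133 0"

```text
clock: 19.4
eef_pos: [0.4652, -0.0089, 0.0514]
tcp_rot: [-0.001, 0.26, 0.966, -0.001]
wrist_force: [-0.7, 0.3, 0.4]
grip_width: 0.998
```

Request:
apply_moves --pt "0 0.005 0 0" --pt "0 0.01 0 0" --pt "0 0.014 0 0" --pt "0 0.018 0 0" --pt "0 0.022 0 0" --pt "0 0.026 0 0" --pt "0 0.03 0 0" --pt "0 0.034 0 0" --pt "0 0.038 0 0" --pt "0 0.041 0 0" --pt "0 0.043 0 0" --pt "0 0.044 0 0"

```text
clock: 20.4
eef_pos: [0.4886, 0.0297, 0.0528]
tcp_rot: [0.0, 0.259, 0.966, 0.0]
wrist_force: [-1.6, -2.4, 3.4]
grip_width: 1.003
```

```bash
python3 - <<'E'
from h import *
go(W((-.115,-.001,.05)),60.06)
S=snap('side','s12.png')
cv2.imwrite('pics/s12z.png',cv2.resize(cv2.imread('pics/s12.png')[100:240,200:360],None,fx=4.2,fy=4.2,interpolation=2))
E
```

```text
clk 20.4 cab [-0.2528  0.0006  0.0528] tooly 59.95 F [-1.6 -2.4  3.4] grip 85.6
move [-0.0013  0.1378  0.0028] spin -0.0019
```

View pics/s12z.png

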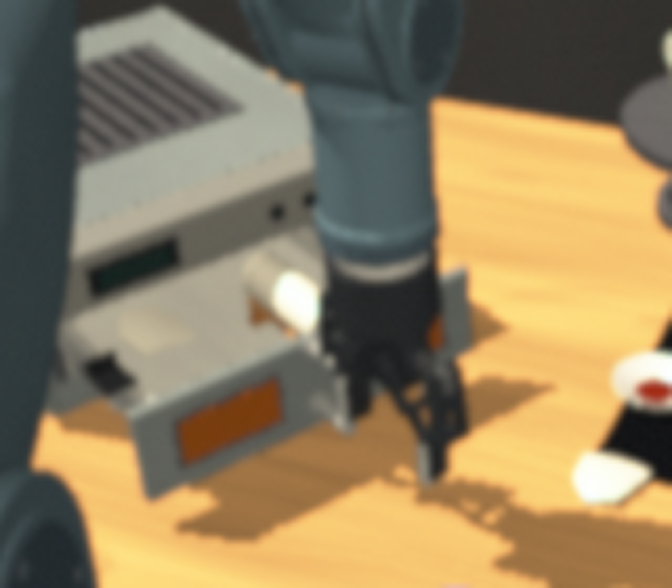

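Request:
apply_moves --pt "-0.001 0.003 0 0" --pt "-0.001 0.008 0 0" --pt "-0.001 0.015 0 0" --pt "-0.001 0.022 0 0" --pt "-0.001 0.029 0 0" --pt "-0.001 0.036 0 0" --pt "-0.001 0.043 0 0" --pt "-0.001 0.05 0 0" --pt "-0.001 0.057 0 0" --pt "-0.001 0.064 0 0" --pt "-0.001 0.069 0 0" --pt "-0.001 0.072 0 0"

```text
clock: 21.45
eef_pos: [0.5256, 0.0922, 0.0527]
tcp_rot: [0.0, 0.259, 0.966, 0.0]
wrist_force: [-3.1, -0.8, 3.7]
grip_width: 0.999
```

```bash
python3 - <<'E'
from h import *
go(W((-.115,-.001,.05)),60.06)
S=snap('side','s13.png');T=snap('top','t13.png')
cv2.imwrite('pics/s13z.png',cv2.resize(cv2.imread('pics/s13.png')[100:240,200:360],None,fx=4.2,fy=4.2,interpolation=2))
cv2.imwrite('pics/t13z.png',cv2.resize(cv2.imread('pics/t13.png')[100:240,170:330],None,fx=4.2,fy=4.2,interpolation=2))
E
```

```text
clk 21.45 cab [-0.1801 -0.0004  0.0527] tooly 59.99 F [-3.1 -0.8  3.7] grip 85.3
move [-0.0006  0.0651  0.0027] spin -0.0012
```

View pics/s13z.png

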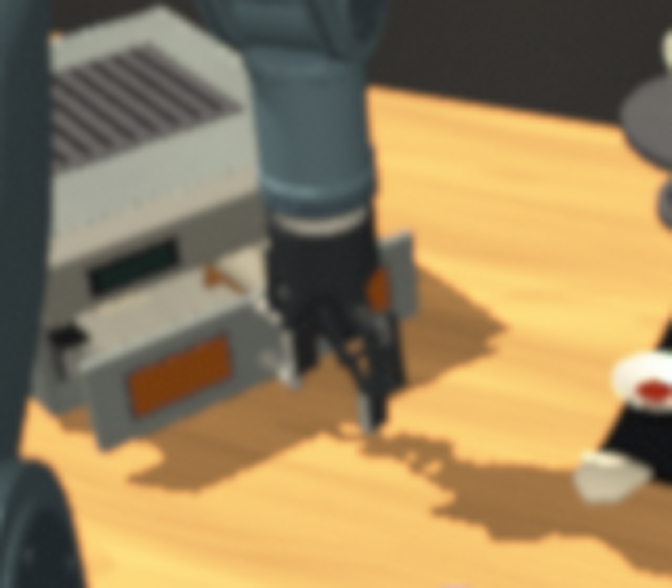

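View pics/t13z.png

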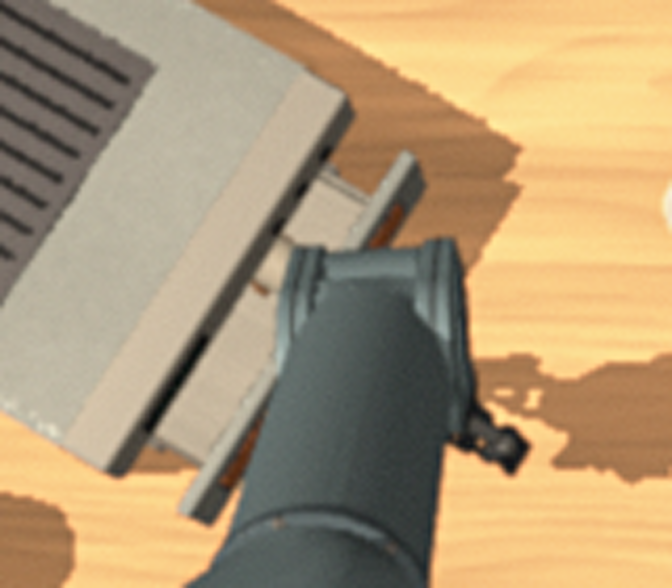

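Request:
apply_moves --pt "0 0.003 0 0" --pt "0 0.008 0 0" --pt "0 0.015 0 0" --pt "0 0.022 0 0" --pt "0 0.029 0 0" --pt "0 0.036 0 0" --pt "0 0.042 0 0" --pt "0 0.047 0 0" --pt "0 0.051 0 0" --pt "0 0.054 0 0" --pt "0 0.056 0 0" --pt "0 0.057 0 0"

```text
clock: 22.55
eef_pos: [0.5541, 0.1407, 0.0528]
tcp_rot: [0.0, 0.259, 0.966, 0.0]
wrist_force: [0.1, -3.7, 1.6]
grip_width: 1.0
```

Request:
apply_moves --pt "0 0.002 0 0" --pt "0 0.004 0 0" --pt "0 0.006 0 0" --pt "0 0.008 0 0" --pt "0 0.008 0 0"

```text
clock: 22.97
eef_pos: [0.5582, 0.1481, 0.0528]
tcp_rot: [0.0, 0.259, 0.966, 0.0]
wrist_force: [1.3, -1.5, 0.7]
grip_width: 0.999
```

```bash
python3 - <<'E'
from h import *
go(W((-.115,-.001,.05)),60.06)
S=snap('side','s14.png');T=snap('top','t14.png')
cv2.imwrite('pics/s14z.png',cv2.resize(cv2.imread('pics/s14.png')[90:220,170:330],None,fx=4.2,fy=4.2,interpolation=2))
cv2.imwrite('pics/t14z.png',cv2.resize(cv2.imread('pics/t14.png')[100:240,170:330],None,fx=4.2,fy=4.2,interpolation=2))
E
```

```text
clk 22.9667 cab [-0.1154 -0.0006  0.0528] tooly 59.96 F [ 1.3 -1.5  0.7] grip 85.3
move [-0.0004  0.0004  0.0028] spin -0.0017
```

View pics/s14z.png

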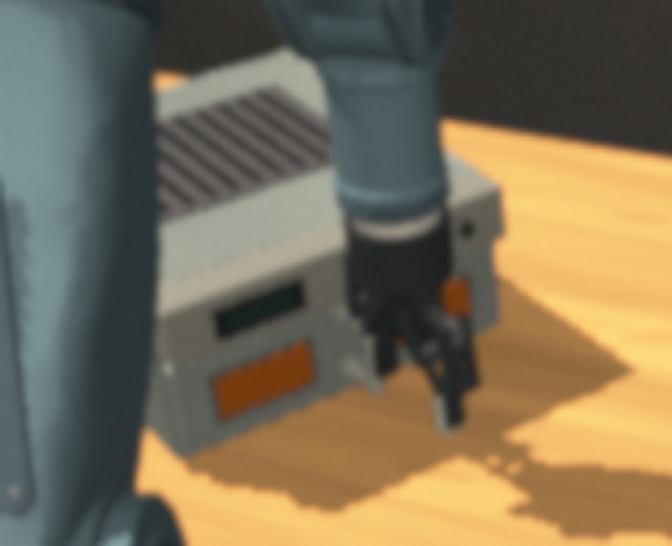

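View pics/t14z.png

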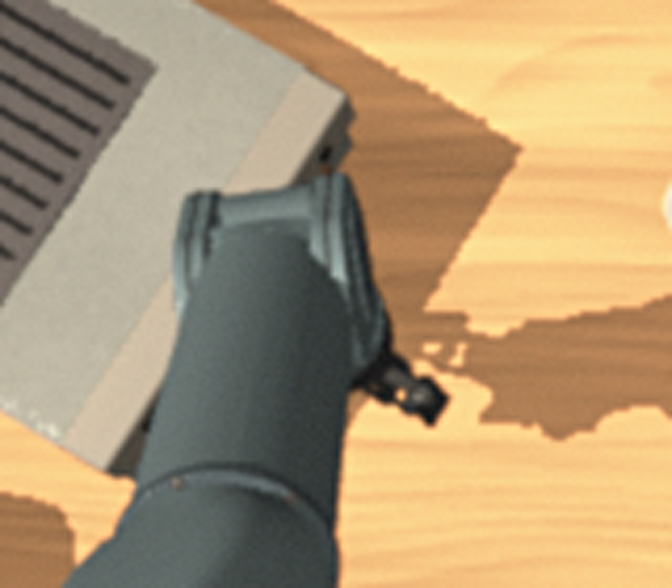

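Request:
apply_moves --pt "0 0.002 0 0" --pt "0 0.004 0 0" --pt "0 0.006 0 0" --pt "0 0.006 0 0"

```text
clock: 23.4
eef_pos: [0.561, 0.1533, 0.0527]
tcp_rot: [-0.0, 0.259, 0.966, 0.0]
wrist_force: [-0.7, -0.8, 1.6]
grip_width: 1.001
```

Request:
apply_moves --pt "0 0.002 0 0" --pt "0 0.004 0 0" --pt "0 0.004 0 0"

```text
clock: 23.65
eef_pos: [0.5612, 0.1538, 0.0528]
tcp_rot: [-0.002, 0.26, 0.966, -0.002]
wrist_force: [-8.6, -8.0, 10.5]
grip_width: 0.998
```

Request:
apply_moves --pt "0 -0.006 0 0" --pt "0 -0.03 0 0" --pt "0 -0.06 0 0" --pt "0 -0.08 -0.03 0" --pt "0 -0.08 -0.07 0" --pt "0 -0.08 -0.11 0" --pt "0 -0.11 -0.14 0" --pt "0 -0.15 -0.14 0" --pt "0 -0.19 -0.14 0" --pt "0 -0.22 -0.14 0" --pt "0 -0.22 -0.14 0"

```text
clock: 24.57
eef_pos: [0.4494, -0.0396, 0.1928]
tcp_rot: [-0.001, 0.263, 0.965, -0.001]
wrist_force: [0.3, 0.9, -0.7]
grip_width: 1.0
```

```bash
python3 - <<'E'
from h import *
S=snap('side','s15.png');T=snap('top','t15.png')
cv2.imwrite('pics/s15z.png',cv2.resize(cv2.imread('pics/s15.png')[95:205,155:305],None,fx=5,fy=5,interpolation=2))
cv2.imwrite('pics/t15z.png',cv2.resize(cv2.imread('pics/t15.png')[100:240,170:330],None,fx=4.2,fy=4.2,interpolation=2))
for x in (0,.003,.006): print(x,[proj(S,W((-.052-x,0,z))).round(1) for z in(.1,.046)],[proj(T,W((-.052-x-.006,0,z))).round(1) for z in(.1,.046)])
E
```

```text
0 [array([257.2, 167.7]), array([259.1, 181.4])] [array([237.1, 175.3]), array([240.2, 178.9])]
0.003 [array([257.7, 168.1]), array([259.5, 181.7])] [array([238. , 175.8]), array([241.1, 179.4])]
0.006 [array([258.1, 168.5]), array([260. , 182.1])] [array([238.9, 176.3]), array([241.9, 179.9])]
```

View pics/s15z.png

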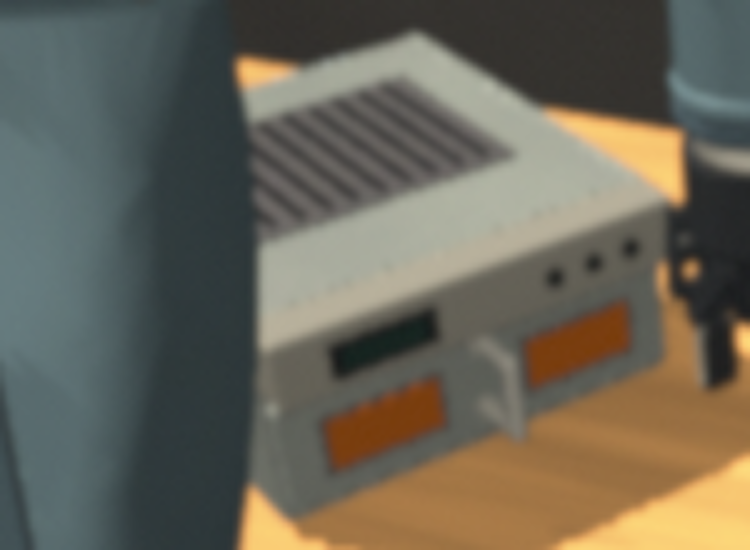

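View pics/t15.png

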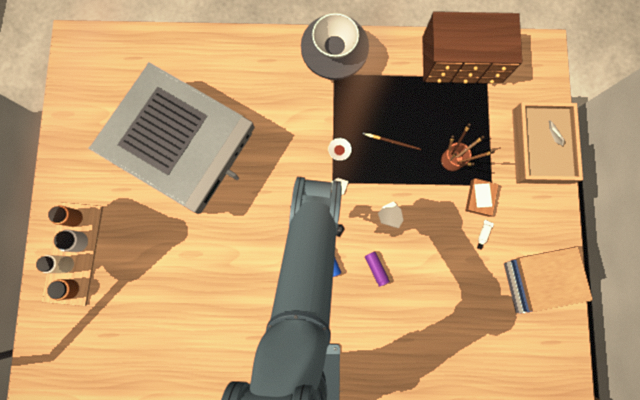

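View pics/t15z.png

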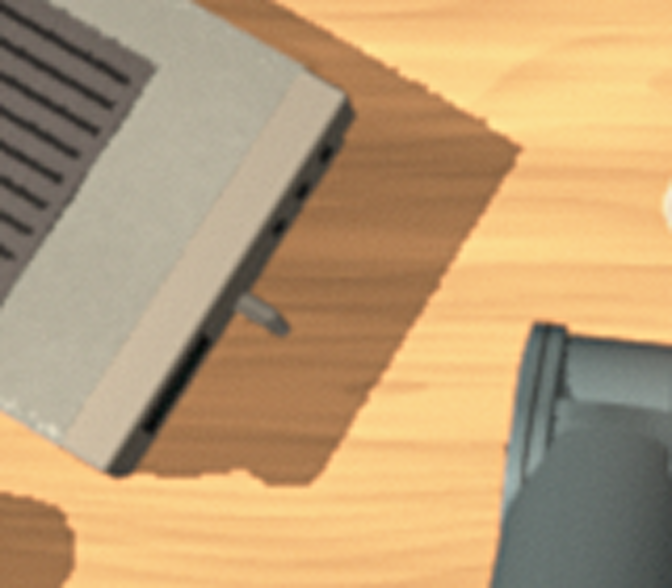

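```bash
python3 - <<'E'
from workcell import *
print(read_state()['wrist_force'],hand_in())
E
```

```text
the job is handed in; nothing more can be done
[1.10587703 0.94607992 0.49017978] None
```

The job is handed in at about 24.7 s on the clock: the vase is in its rests and the tray is home, with the robot clear of everything. The moves cannot tilt the tool, so I could not lean the gripper back under the nose as you described. Instead I pinched the top of the handle from above, drew the tray out a little, then took a fuller grip lower down.

- **Pull out:** I drew the tray to the hard stop. Pushed back with about 13–20 N it gave only about 4 mm, so the slides had locked.
- **Vase:** I set the white vase down in the V-rests until I felt contact. The top picture put it within about 2 mm of centred, with both rests under it. The last lowering step pressed it into the rests with about 23 N, more than I had wanted; I backed off before opening the fingers.
- **Release and push in:** I pressed the release down about 7 mm and pushed the tray in 30 mm at the pad's stop. Then I pushed the handle slowly with the back of an open finger until the tray stopped hard, at about 12–16 N against roughly 2 N of sliding friction.

**Last checks:**
- The handle bar sits where it should with the tray home, and further in than at the start.
- The bystanders I can see have not moved; the arm partly hid the small sherd and the blue cylinder in the final pictures.
- The vase cannot be seen with the tray in. I last saw it in its rests with the tray about half in.
- The camera and the handle grasp disagreed by about 3 mm on the cabinet's sideways position, which did not affect the result.

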